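# Test the safety switch, then raise the pop-up socket tower and hold it up

## Robot

A 6-joint arm with a two-finger parallel gripper is mounted at the origin on a cart in front of the work surface, level with it; the furniture and walls round the work are solid. World frame = base frame: x ahead of the robot, y to its left, z up, the work surface at z = 0. Lengths are in m, angles in rad, forces in N, time in s.
With the tool pointing down it reaches from about 0.35 to 0.8 m from the base axis. Payload 7.3 kg.
Tool frame: the origin (TCP) lies midway between the tips of the shut fingers; the grasp point (between the pads) lies 19 mm behind it; z points along the fingers, y is the line along which they close (so a half turn about z gives the same grasp; the last joint's range is limited). The gripper opens to 85 mm and grips with 20 to 120 N. Pads are 22 mm wide; open, the fingers measure 114 mm over their backs; the gripper's body (76 mm by 85 mm) begins 54 mm behind the grasp point. The pads swing forward as they close: fully open they stand 13 mm farther back than shut.
Start: joints at [0.978, 0.342, 1.524, -0, 1.275, -0.146], TCP at [0.227, 0.473, 0.231] pointing down, gripper open.
Joint ranges: [-2.53, 2.53], [-0.77, 2.02], [0.04, 2.7], [-1, 4.14], [0.28, 2.66], [-3.11, 3.11]. Speed limits (rad/s): [2.57, 2.57, 3.14, 3.14, 3.14, 3.14].

## Interface

Orientations are given as a unit quaternion [w, x, y, z].
In Python, from bench import bot, imaging gives the robot as it stands (bot), with the cameras (imaging).
- The arm moves only by the tool step_hand, called after "Request:" as name([rows], argument=value, ...), one row to a line, values as JSON. Schema: {"type":"object","properties":{"increments":{"type":"array","items":{"type":"array","items":{"type":"number"},"minItems":5,"maxItems":5},"minItems":1,"maxItems":5},"grip_n":{"type":"number"},"only":{"type":"string"},"quiet":{"type":"boolean"},"lines":{"type":"string"}},"required":["increments"],"additionalProperties":false}. increments is a list of rows, 1 to 5 of them, each of 5 numbers: the opening from 0.0 (shut) to 1.0 (fully open), then dx, dy, dz in shares of 0.5 m (1.0 is 0.5 m), then a turn about the tool's z in normalised numbers (1 is 2 rad); each row is the pose to reach, as a shift and turn from the pose commanded when the call began, along the tool's axes at that moment; what a row does not reach only later rows make up. A row lasts 1/10 s, in which the tool goes at most 0.05 m and 0.15 rad, less where a joint would pass 70% of its speed; a pose out of reach is approached as far as the arm can. The fingers move at their own pace and stop on an object; grip_n is the grip in N (left out, the last holds). Time passes only in rows, so rows that do not move let the fingers close. The tool returns the time, the measured TCP pose, the force, the opening and the grip force at its end. only (a regular expression) keeps the lines of the reply that match it, lines (a string "A,B") keeps lines A to B, and quiet returns only ok. Input that does not fit is refused with a message, and nothing moves.
- bot.get_obs(): the state, without advancing time (a new reading comes with each control period).
- imaging.camera(name): name is "side" or "top" or "wrist"; returns the picture (420x560x3 uint8, blue, green, red); there is no depth.
- imaging.calibration(name): a dict with "fx", "fy", "cx", "cy" (pixels), "D" ([k1, k2, p1, p2, k3] as OpenCV has them; the pictures are not rectified), "origin" and "attitude" of the camera in the world. Camera axes: x right, y up, looking along -z (the intrinsics and any distortion apply to the point x, -y, -z); pixel columns grow to the right and rows downward; lengths in m; the calibration is good to about 2 mm. A picture is of the moment at which its call begins: read the wrist's pose just before it. calibration takes no time and is no camera call; for the wrist camera it gives the pose at the moment of the call.
- bot.hand_in(): hands the job in; it is judged then, once.
The state is a dict: "t": time; "joints": joint angles; "joint_vel": joint speeds; "joint_efforts": joint torques, N m; "tool_pos": TCP position; "ee_rot": TCP orientation; "force": force on the tool from outside, world axes, zero at the start; "torque": the same for the moment, N m; "width": opening from 0.0 (shut) to 1.0 (fully open); "finger_force": force on a finger pad.
Only numpy, scipy, OpenCV 4.12 (cv2) and the standard library are available. Lean on these libraries where they do the work, as an engineer would, in place of code of your own. Each camera call takes 0.05 s, during which the arm holds its last target. There are 200 camera calls.

## Task

Before the pop-up socket tower is used, test its safety switch: press the test button so that the lever drops by itself, then lift the lever fully back up. Then take the tower by its grip block so that the release button in the block's side is squeezed in, pull the tower up past its first stop to its second stop, and finish while still holding it there, fully extended: nothing keeps it up except your grip. Leave the other things on the worktop where they are.

Things in the scene. Friction and masses are not known exactly. Their poses are not given: they have to be found in the camera images.
- safety_switch: fixed safety-switch unit on the worktop: a white case 110 x 130 x 50 mm (its x, y, z) with a black lever and a round white test button on its flat top. Origin: centre of its underside; its -x side is the front, towards the robot
- test_button (a joint): travel of the test button: 0 up, 0.006 m fully down; a spring presses it up with 1.5 N at the start and 5.1 N when fully down. From about 0.003 m on it trips the lever, which then falls by itself within about half a second. Pressing it again does not bring the lever back
- test_button_top (a point): centre of the test button's top: a white cap 22 mm across that stands 10 mm above the case top, 34 mm to the -y side of the case's middle; pressed along -z. The lever is 66 mm away along y
- switch_lever (a joint): lever angle: 0 up (home, leaning 0.2 rad back past upright, to the case's +x), 0.2 upright, 0.8 rad dropped (leaning 0.6 rad forward, to -x). Its weight (60 g) takes it to whichever end it leans to: pushed back past upright it falls home by itself. Hinge axis along the case's y, 46 mm above its underside, 10 mm to +x and 32 mm to +y of its middle
- lever_tip (a point): end of the black lever, 55 mm from its hinge axis on the lever's middle line: a paddle 20 mm wide (case y) and 8 mm thick with a 24 x 12 mm head. When dropped the tip is about 45 mm above and 31 mm in front (-x) of the hinge axis; push it back and up from in front, or pinch it across its width, to stand it up
- tower: fixed steel flange, 92 mm across and 7 mm high, of the pop-up socket tower sunk into the worktop. Origin: its centre on the worktop; z up. The release button is on the -x side, so the grip must close along this x axis
- grip_block: black grip block on top of the tower's round 60 mm cap, 34 mm along x, 26 mm along y, 45 mm high; same axes as the tower. Origin: centre of its underside, 11.5 mm above the worktop while the tower is down; it moves straight up with the tower. The grey release button stands out of its -x face
- grip_point (a point): middle of the grip block, 28 mm above its underside, level with the release button's centre: the place to grip
- release_button_face (a point): centre of the outer face of the grey release button, 16 mm wide (y) and 22 mm high, standing 7 mm out of the block's -x face
- release_button (a joint): travel of the release button: 0 out, 0.006 m fully in (its face then 1 mm proud of the block); a spring resists with 2.4 N at the start and 7.2 N when fully in. Pressed in beyond 0.004 m it frees the tower; not pressed, a catch holds the tower down
- tower_inner_section (a joint): how far the inner section stands out of the outer one: 0 in, 0.08 m at its stop (the first stop; it comes out first, pull about 3 N)
- tower_outer_section (a joint): how far the outer section stands out of the worktop: 0 in, 0.06 m at its stop (the second stop; pull about 6 N). In all the grip block rises 0.14 m. Both sections sink back by their weight when let go, to rest about 13 mm up on the catch until squeezed again
- mug: bystander: cream mug, 88 x 64 x 54 mm
- tin_can: bystander: food tin, 75 mm across, 58 mm high
- spice_jar: bystander: spice jar, 46 mm across, 106 mm high
- small_ramekin: bystander: white ramekin, 70 mm across, 36 mm high
- lemon: bystander: lemon, 71 x 53 x 51 mm
- teaspoon: bystander: teaspoon, 137 mm long

How it is judged:
On the way, in this order (a step that is already met when the one before it is completed fails the run):
1. the test button is pressed, with the lever still up (value of joint test_button above 0.003 m).
2. the lever has dropped (value of joint switch_lever above 0.7 rad), for 0.05 s.
3. the lever is back up, the tower still down (value of joint switch_lever below 0.08 rad and height (world z) of grip_block below 0.03 m), for 0.1 s.
4. the tower passes its first stop (value of joint tower_inner_section above 0.07 m).
5. the tower is at its second stop (value of joint tower_inner_section above 0.074 m and value of joint tower_outer_section above 0.054 m), for 0.2 s.
At the end, for the whole second after the job is handed in: The fingers hold the grip block (more than 1.5 N) with both tower sections out to within 6 mm of their stops and still (under 20 mm/s); the lever is up (within 0.08 rad of home) and the test button is out (within 2 mm) (all of step 5 and contact force between the fingers and grip_block above 1.5 N and linear speed of grip_block below 0.02 m/s and value of joint switch_lever below 0.08 rad and value of joint test_button below 0.002 m); the arm keeps its last pose, push and grip.
It fails at once if a bystander is moved by more than 30 mm (distance of any of mug, tin_can, spice_jar, small_ramekin, lemon, teaspoon from where it was at the start of the episode above 0.03 m).
It also fails if it takes over 61 s, if anything falls off the work surface, if the arm or the gripper's body presses on something with over 40 N, if the wrist force passes 120 N, or if a joint passes its speed limit or range.

## Working session

There is one attempt and no reset: what is moved stays moved. The work goes in short steps, Python scripts to look and compute and a tool call to move; the robot and the scene stay as the last step left them, time stands still between calls to the robot, and variables do not carry over. Pictures are saved under pics/ and viewed, at most 10 in all, crops included, and the job is handed in when it is done.

```bash
ls; mkdir -p pics; python3 - <<'E'
from bench import bot, imaging
import cv2
o=bot.get_obs();print(o)
for n in("top","side"):
    cv2.imwrite(f"pics/{n}0.png",imaging.camera(n)); print(imaging.calibration(n))
E
```

```text
bench.py
pics
{'t': 0.0, 'joints': array([ 9.77982475e-01,  3.42744246e-01,  1.52500828e+00,  3.43292958e-05,
        1.27540188e+00, -1.45978278e-01]), 'joint_vel': array([ 5.78751277e-05, -1.24104129e-03,  5.46853259e-04,  9.43565639e-04,
       -3.96242591e-04,  5.56620340e-05]), 'joint_efforts': array([-1.15968945e-03, -4.33679688e+01, -2.46001536e+01, -2.93293897e-04,
        8.07842152e-03,  3.28669103e-05]), 'tool_pos': array([0.22659655, 0.47314219, 0.23061784]), 'ee_rot': array([-2.97247794e-04,  2.21568569e-01,  9.75144481e-01, -7.22277126e-04]), 'force': array([ 0.40053137,  0.0869261 , -0.04755534]), 'torque': array([ 0.05149795, -0.01432538, -0.03869797]), 'finger_force': 0.0, 'width': 0.9989987088007808}
{'fx': 526.9294917021575, 'fy': 526.9294917021575, 'cx': 285.9212610536014, 'cy': 203.25607253754166, 'D': array([-0.15074538,  0.        ,  0.        ,  0.        ,  0.        ]), 'origin': array([ 0.25878364, -0.16952612,  1.41496765]), 'attitude': array([ 0.70739907,  0.06128149, -0.06429794, -0.70121103])}
{'fx': 537.3892103124003, 'fy': 537.3892103124003, 'cx': 282.6450654746321, 'cy': 206.6168335891736, 'D': array([0.00749314, 0.        , 0.        , 0.        , 0.        ]), 'origin': array([-0.04591586, -1.17063998,  0.72409822]), 'attitude': array([ 0.83859952,  0.48365394, -0.12451857, -0.21754271])}
```

View pics/top0.png

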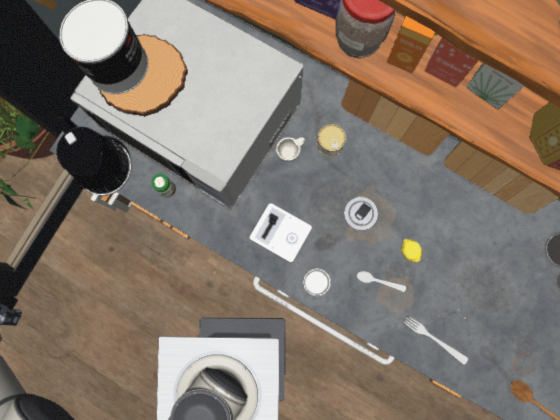

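View pics/side0.png

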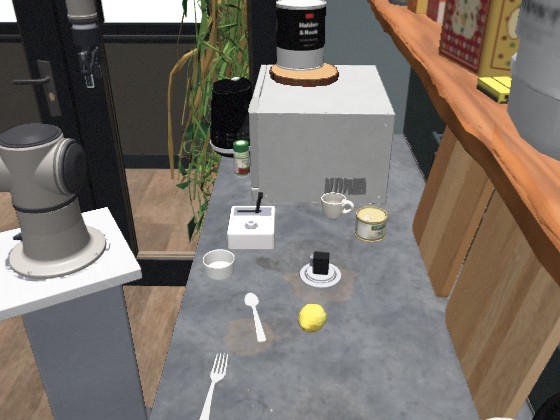

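Top view: switch case about (281,233), button (292,238), lever near (268,225), tower (361,213), with the ramekin (316,282) and spice jar (163,184) nearby. Side view: button (251,223), lever tip (260,196), grip block (321,262). I'll enlarge both.

```bash
cat > h.py <<'E'
import numpy as np, cv2
from bench import bot, imaging
from scipy.spatial.transform import Rotation as R
def rot(q): return R.from_quat([q[1],q[2],q[3],q[0]]).as_matrix()
def ray(c,px):
    K=np.array([[c['fx'],0,c['cx']],[0,c['fy'],c['cy']],[0,0,1]])
    p=cv2.undistortPoints(np.array([[px]],float),K,c['D'])[0,0]
    d=rot(c['attitude'])@np.array([p[0],-p[1],-1]); return np.array(c['origin']),d/np.linalg.norm(d)
def atz(c,px,z):
    o,d=ray(c,px); return o+d*(z-o[2])/d[2]
def tri(*cp):
    A=0;b=0
    for c,px in cp:
        o,d=ray(c,px);P=np.eye(3)-np.outer(d,d);A=A+P;b=b+P@o
    x=np.linalg.solve(A,b)
    return x,[np.linalg.norm((np.eye(3)-np.outer(d,d))@(x-o)) for o,d in [ray(c,p) for c,p in cp]]
def proj(c,X):
    K=np.array([[c['fx'],0,c['cx']],[0,c['fy'],c['cy']],[0,0,1]])
    p=(np.asarray(X,float).reshape(-1,3)-c['origin'])@rot(c['attitude'])*[1,-1,-1]
    return cv2.projectPoints(p.reshape(-1,1,3),np.zeros(3),np.zeros(3),K,np.array(c['D'],float))[0][:,0]
E
python3 - <<'E'
import cv2,numpy as np
t=cv2.imread('pics/top0.png')[195:267,243:403];s=cv2.imread('pics/side0.png')
a=cv2.resize(t,None,fx=5,fy=5,interpolation=2)[:360]
b=cv2.resize(s[185:251,222:284],None,fx=3.6,fy=3.6,interpolation=2)
c=cv2.resize(s[240:300,290:352],None,fx=3.6,fy=3.6,interpolation=2)
im=np.zeros((600,800,3),np.uint8);im[:360]=a;im[362:362+b.shape[0],:b.shape[1]]=b[:238];im[362:362+c.shape[0],300:300+c.shape[1]]=c
cv2.imwrite('pics/crop0.png',im)
from h import *
c=imaging.calibration('top')
for n,p,z in(('button',(292,238),.06),('case',(281,233),.05),('tower',(361,213),.05),('ramekin',(316,282),.036),('jar',(163,184),.1),('mug',(288,149),.05),('tin',(332,139),.058),('lemon',(412,250),.03)):print(n,atz(c,p,z).round(3))
E
```

```text
button [ 0.411 -0.191  0.06 ]
case [ 0.425 -0.162  0.05 ]
tower [ 0.48  -0.372  0.05 ]
ramekin [ 0.299 -0.254  0.036]
jar [0.543 0.142 0.1  ]
mug [ 0.652 -0.179  0.05 ]
tin [ 0.679 -0.297  0.058]
lemon [ 0.385 -0.511  0.03 ]
```

View pics/crop0.png

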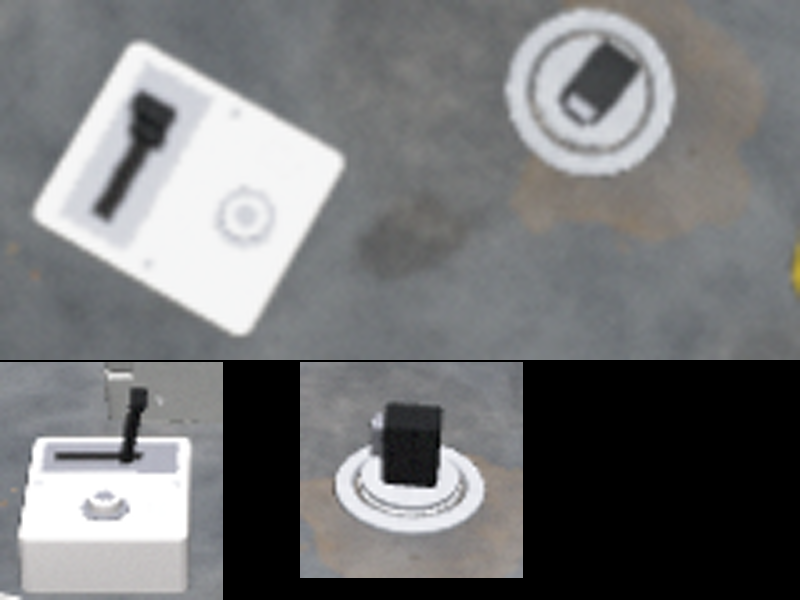

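Crop: case corners at (140,40), (345,160), (240,335), (35,212), with the button at (245,216) and the lever head at (152,118). The grip block top is near (608,75), and the release button is at (578,105), on the robot-facing side. Next I'll triangulate.

```bash
python3 - <<'E'
from h import *
T=imaging.calibration('top');S=imaging.calibration('side')
t=lambda u,v:(243+(u+.5)/5-.5,195+(v+.5)/5-.5)
s=lambda u,v:(222+(u+.5)/3.6-.5,185+(v-362+.5)/3.6-.5)
g=lambda u,v:(290+(u-300+.5)/3.6-.5,240+(v-362+.5)/3.6-.5)
print('button',tri((T,t(245,215)),(S,s(106,497))))
print('lever',tri((T,t(155,105)),(S,s(139,392))))
print('blocktop',tri((T,t(610,75)),(S,g(415,410))))
C=[atz(T,t(*p),.05) for p in((140,40),(345,160),(240,335),(35,212))]
print(np.round(C,3),np.mean(C,0)); x=(C[0]-C[3])+(C[1]-C[2]);y=(C[0]-C[1])+(C[3]-C[2])
print('case yaw',np.arctan2(x[1],x[0]),np.arctan2(y[1],y[0])-np.pi/2,[np.linalg.norm(C[i]-C[i-1]) for i in range(4)])
a,b=atz(T,t(578,105),.045),atz(T,t(610,75),.0565);print('tower yaw',np.arctan2(*(b-a)[1::-1]))
print('flange',atz(T,t(590,92),.007))
o=bot.get_obs();print(rot(o['ee_rot']).round(3))
w=imaging.calibration('wrist');M=rot(o['ee_rot']);print(w,(M.T@(w['origin']-o['tool_pos'])).round(3),(M.T@rot(w['attitude'])).round(3))
E
```

```text
button (array([ 0.41243112, -0.18967988,  0.05637712]), [np.float64(0.00029675899024717174), np.float64(0.00029675899024708083)])
lever (array([ 0.46234521, -0.14294044,  0.09942904]), [np.float64(0.000994752022038353), np.float64(0.000994752022038394)])
blocktop (array([ 0.48737622, -0.38049951,  0.05891131]), [np.float64(0.00018820967654626972), np.float64(0.00018820967654613696)])
[[ 0.506 -0.134  0.05 ]
 [ 0.443 -0.242  0.05 ]
 [ 0.351 -0.188  0.05 ]
 [ 0.414 -0.08   0.05 ]] [ 0.42830969 -0.16104142  0.05      ]
case yaw -0.5313932075571519 -0.5287369037112506 [np.float64(0.10603808787991877), np.float64(0.12488078232050806), np.float64(0.10661553905138695), np.float64(0.12435379343079513)]
tower yaw -0.8269487733694411
flange [ 0.48684702 -0.37755469  0.007     ]
[[-0.902  0.432 -0.001]
 [ 0.432  0.902 -0.001]
 [ 0.    -0.001 -1.   ]]
{'fx': 341.4631797557269, 'fy': 341.4631797557269, 'cx': 281.3825050357436, 'cy': 212.26280027948172, 'D': array([0.00341106, 0.        , 0.        , 0.        , 0.        ]), 'origin': array([0.16206767, 0.50530915, 0.3732785 ]), 'attitude': array([ 0.83744417, -0.12232693, -0.07603687,  0.52720183])} [ 0.072  0.001 -0.143] [[-0.001  0.958  0.285]
 [ 1.     0.     0.   ]
 [ 0.     0.285 -0.958]]
```

The manual's scale: shifts go in shares of 0.5 m and turns go in shares of 2 rad. Converting my numbers, -0.227 m / 0.5 = -0.454, -0.19 m / 0.5 = -0.38, 0.75 rad / 2 = 0.375.

Request:
step_hand([
  [0,-0.1,-0.04,0,0.075],
  [0,-0.2,-0.08,0,0.15],
  [0,-0.3,-0.12,0,0.225],
  [0,-0.38,-0.14,0,0.3],
  [0,-0.454,-0.16,0,0.375],
], grip_n=40)

```text
t: 0.6
tool_pos: [0.3983, 0.3012, 0.2312]
ee_rot: [0.0, 0.566, 0.824, -0.0]
force: [0.9, 0.9, 0.3]
width: 0.147
finger_force: 0.0
```

```bash
python3 -c "
from h import *
o=bot.get_obs();M=rot(o['ee_rot']);print(np.arctan2(M[1,1],M[0,1]),o['joints'].round(2),M.T@(np.array([.43,-.05,.23])-o['tool_pos']))"
```

```text
0.3670726532355882 [ 0.49  0.3   1.59 -0.    1.25  0.13] [-0.33920747 -0.09644725  0.00127244]
```

Converted, -0.237 m / 0.5 = -0.474, -0.067 m / 0.5 = -0.134, 0.75 rad / 2 = 0.375.

Request:
step_hand([
  [0,-0.096,-0.026,0,0.075],
  [0,-0.19,-0.054,0,0.15],
  [0,-0.28,-0.08,0,0.225],
  [0,-0.38,-0.106,0,0.3],
  [0,-0.474,-0.134,0,0.375],
])

```text
t: 1.1
tool_pos: [0.4209, 0.057, 0.2312]
ee_rot: [-0.0, 0.828, 0.56, 0.0]
force: [1.4, 0.2, 0.2]
width: -0.002
finger_force: 0.0
```

```bash
python3 -c "
from h import *
o=bot.get_obs();M=rot(o['ee_rot']);print(np.arctan2(M[1,1],M[0,1]),o['joints'].round(2),M.T@(np.array([.42,-.2,.23])-o['tool_pos']))"
```

```text
-0.38182147166421276 [-0.05  0.16  1.78  0.    1.21  0.34] [-0.23884573  0.09495181  0.00116047]
```

Converted, -0.22 m / 0.5 = -0.44, -0.09 m / 0.5 = -0.18, 0.15 rad / 2 = 0.075.

Request:
step_hand([
  [0,-0.09,0.036,0,0.025],
  [0,-0.18,0.072,0,0.05],
  [0,-0.27,0.108,0,0.075],
  [0,-0.36,0.144,0,0.075],
  [0,-0.44,0.176,0,0.075],
])

```text
t: 1.6
tool_pos: [0.4216, -0.1803, 0.2311]
ee_rot: [-0.0, 0.867, 0.499, -0.0]
force: [1.3, -0.1, -0.4]
width: 0.003
finger_force: 0.0
```

Request:
step_hand([
  [0,0,0,0,0],
  [0,0,0,0,0],
])

```text
t: 1.8
tool_pos: [0.4217, -0.1785, 0.2307]
ee_rot: [-0.001, 0.867, 0.498, -0.0]
force: [0.5, 0.4, 0.1]
width: 0.001
finger_force: 0.0
```

```bash
python3 -c "
from h import *
o=bot.get_obs();M=rot(o['ee_rot']);print(np.arctan2(M[1,1],M[0,1]),o['joints'].round(2))
w=imaging.calibration('wrist');im=imaging.camera('wrist');cv2.imwrite('pics/w1.png',im);import pickle;pickle.dump(w,open('w1.pkl','wb'))
cv2.imwrite('pics/w1v.png',cv2.resize(im,(800,600)))
for n,p in(('btn',(.411,-.190,.06)),('blk',(.487,-.38,.0565)),('case',(.428,-.161,.05)),('tip',(.462,-.143,.1))):print(n,proj(w,p)*800/560)"
```

```text
-0.52855622459801 [-0.57  0.22  1.7   0.    1.23 -0.04]
btn [[396.55512093 296.98343454]]
blk [[613.45788688 457.74238437]]
case [[396.62420574 244.43949709]]
tip [[432.27422013 200.72741284]]
```

View pics/w1v.png

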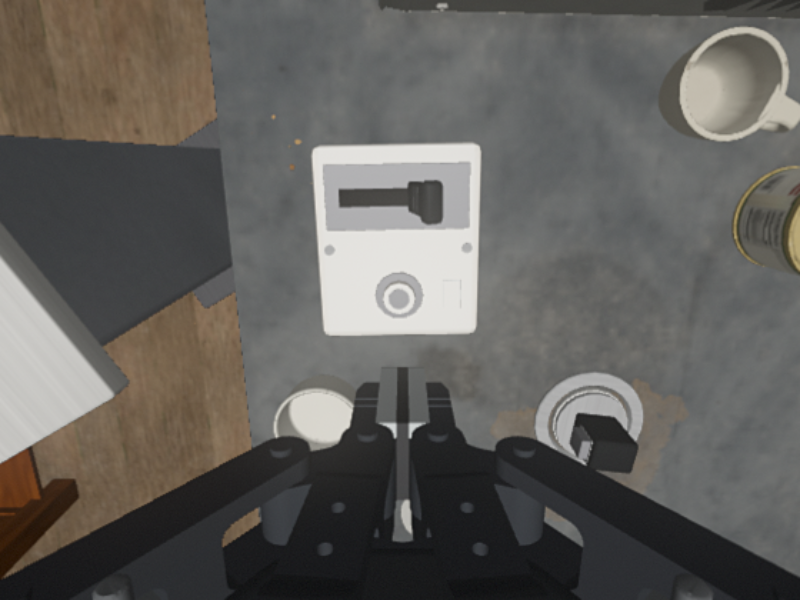

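Wrist view (800 px wide): button centre (399,298) and lever head (432,200), with the lever still up. The case is square to the image, and the tower block top is around (610,440).

```bash
python3 - <<'E'
from h import *
import pickle
T=imaging.calibration('top');S=imaging.calibration('side');w=pickle.load(open('w1.pkl','rb'))
t=lambda u,v:(243+(u+.5)/5-.5,195+(v+.5)/5-.5)
s=lambda u,v:(222+(u+.5)/3.6-.5,185+(v-362+.5)/3.6-.5)
k=lambda u,v:((u+.5)*.7-.5,(v+.5)*.7-.5)
b=tri((w,k(399,298)),(T,t(245,215)),(S,s(106,497)));print(b, atz(w,k(399,298),.06))
print('lever',tri((w,k(432,201)),(T,t(155,105)),(S,s(139,392))))
C=[atz(w,k(*p),.05) for p in((313,146),(480,146),(476,334),(324,334))];print(np.mean(C,0))
o=bot.get_obs();M=rot(o['ee_rot']);p=atz(w,k(399,298),.06);print(M.T@(p-o['tool_pos']))
E
```

```text
(array([ 0.41193739, -0.19078969,  0.05753702]), [np.float64(0.0010418023772379333), np.float64(0.0012038112015908208), np.float64(0.0005008299929124573)]) [ 0.41200354 -0.19123116  0.06      ]
lever (array([ 0.46211908, -0.14298729,  0.0995377 ]), [np.float64(0.0003649287884500589), np.float64(0.0011762930105491537), np.float64(0.000820962918320765)])
[ 0.42868074 -0.16182001  0.05      ]
[-0.01682984 -0.00138917  0.170845  ]
```

Measured height of about 58 mm fits the stated 60 mm. I'll descend above the button, then press slowly.

Converted, 0.16 m / 0.5 = 0.32, 0.155 m / 0.5 = 0.31.

Request:
step_hand([
  [0,-0.02,-0.002,0.08,0],
  [0,-0.034,-0.002,0.16,0],
  [0,-0.034,-0.002,0.24,0],
  [0,-0.034,-0.002,0.31,0],
  [0,-0.034,-0.002,0.32,0],
])

```text
t: 2.35
tool_pos: [0.4108, -0.1892, 0.0683]
ee_rot: [-0.004, 0.866, 0.5, -0.002]
force: [-1.1, 0.5, 0.5]
width: -0.002
finger_force: 0.0
```

Request:
step_hand([
  [0,0,0,0.01,0],
  [0,0,0,0.02,0],
  [0,0,0,0.026,0],
  [0,0,0,0.03,0],
  [0,0,0,0.03,0],
])

```text
t: 2.85
tool_pos: [0.4136, -0.1925, 0.0571]
ee_rot: [0.001, 0.867, 0.499, 0.001]
force: [2.7, 2.4, 3.5]
width: 0.004
finger_force: 1.5
```

Converted, 0.002 m / 0.5 = 0.004, 0.001 m / 0.5 = 0.002.

Request:
step_hand([
  [0,0,0,0.002,0],
  [0,0,0,0.004,0],
  [0,0,0,0.004,0],
  [0,0,0,0.004,0],
])

```text
t: 3.25
tool_pos: [0.4134, -0.1926, 0.0546]
ee_rot: [0.001, 0.867, 0.499, 0.0]
force: [3.5, 1.6, 3.9]
width: 0.002
finger_force: 2.3
```

Request:
step_hand([
  [0,0,0,-0.06,0],
  [0,0,0,-0.14,0],
  [0,0,0,-0.2,0],
  [0,0,0,-0.2,0],
])

```text
t: 3.65
tool_pos: [0.4138, -0.1934, 0.1573]
ee_rot: [0.003, 0.867, 0.499, 0.001]
force: [0.3, -0.8, -0.7]
width: 0.003
finger_force: 0.0
```

```bash
python3 -c "
from h import *
im=imaging.camera('side')[170:250,210:290];w=imaging.camera('wrist')[80:260,190:390]
cv2.imwrite('pics/s2.png',np.hstack([cv2.resize(im,(400,400),interpolation=2),cv2.resize(w,(400,400))]))"
```

```text
(no output)
```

View pics/s2.png

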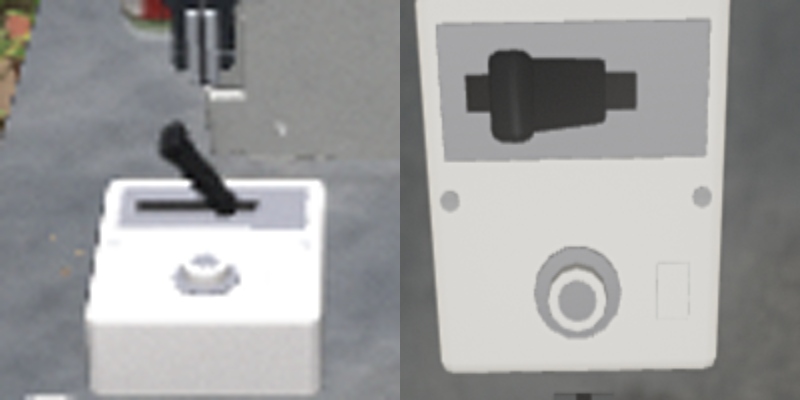

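The lever has dropped, with its head now leaning to the front (510,95 in the right half), and the button is back out. Next I go round to the front of the lever and push it along tool +y.

Converted, 0.082 m / 0.5 = 0.164, 0.07 m / 0.5 = 0.14.

Request:
step_hand([
  [0,0.06,-0.07,0,0],
  [0,0.134,-0.12,0,0],
  [0,0.134,-0.138,0.06,0],
  [0,0.134,-0.138,0.14,0],
  [0,0.134,-0.138,0.164,0],
])

```text
t: 4.25
tool_pos: [0.3832, -0.0978, 0.0684]
ee_rot: [-0.004, 0.866, 0.499, -0.003]
force: [0.4, 0.7, 0.9]
width: 0.001
finger_force: 0.0
```

Request:
step_hand([
  [0,0,0,0,0],
  [0,0,0.02,0,0],
  [0,0,0.04,0,0],
  [0,0,0.06,0,0],
  [0,0,0.08,0,0],
])

```text
t: 4.75
tool_pos: [0.4227, -0.1206, 0.0729]
ee_rot: [0.001, 0.867, 0.499, 0.0]
force: [0.5, 0.2, 0.4]
width: 0.003
finger_force: 0.1
```

Request:
step_hand([
  [0,0,0.012,0,0],
  [0,0,0.024,0,0],
  [0,0,0.036,0,0],
  [0,0,0.048,0,0],
  [0,0,0.06,0,0],
])

```text
t: 5.25
tool_pos: [0.4445, -0.1332, 0.0718]
ee_rot: [-0.004, 0.867, 0.499, -0.002]
force: [-18.8, 11.1, 20.2]
width: -0.004
finger_force: 11.6
```

```bash
python3 -c "
from h import *
c=np.array([.4287,-.1618,0]);o=bot.get_obs();a=-.53;d=o['tool_pos']-c;print('case',d[0]*np.cos(a)+d[1]*np.sin(a),-d[0]*np.sin(a)+d[1]*np.cos(a))
im=imaging.camera('side')[170:250,210:290];w=imaging.camera('wrist')[120:320,180:380]
cv2.imwrite('pics/s3.png',np.hstack([cv2.resize(im,(400,400),interpolation=2),cv2.resize(w,(400,400))]))"
```

```text
case -0.0008741103138069466 0.03268062326395339
```

View pics/s3.png

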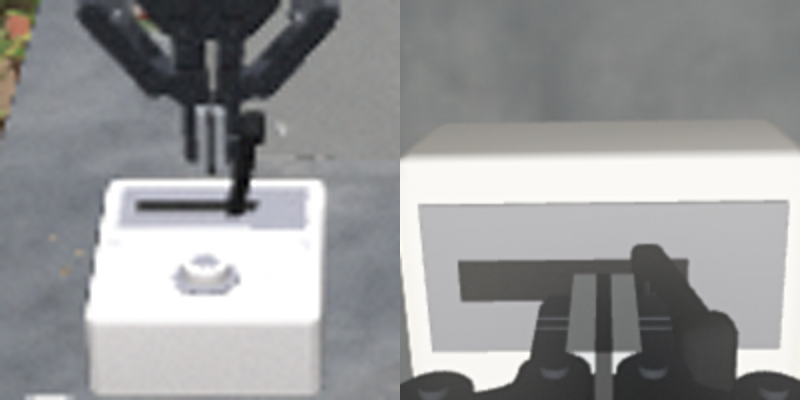

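The lever leans back at its home stop, and the 20 N reading confirms it. I'll back off to the front and rise.

Converted, -0.14 m / 0.5 = -0.28, -0.11 m / 0.5 = -0.22.

Request:
step_hand([
  [0,0,-0.04,0,0],
  [0,0,-0.1,-0.04,0],
  [0.5,0,-0.12,-0.12,0],
  [1,0,-0.12,-0.22,0],
  [1,0,-0.12,-0.28,0],
])

```text
t: 5.85
tool_pos: [0.3961, -0.1049, 0.2157]
ee_rot: [0.002, 0.867, 0.499, 0.001]
force: [0.7, -1.1, -0.2]
width: 0.509
finger_force: 0.0
```

Request:
step_hand([
  [1,0,0,0,0],
])

```text
t: 5.95
tool_pos: [0.3977, -0.1057, 0.2165]
ee_rot: [0.004, 0.867, 0.499, 0.003]
force: [-0.1, -0.4, -0.7]
width: 0.681
finger_force: 0.0
```

```bash
python3 -c "
from h import *
o=bot.get_obs();M=rot(o['ee_rot']);th=np.arctan2(M[1,1],M[0,1]);print(th,o['joints'].round(2),M.T@(np.array([.46,-.40,.21])-o['tool_pos']))
im=imaging.camera('side');T=imaging.camera('top')
cv2.imwrite('pics/s4.png',np.hstack([cv2.resize(im[170:250,210:290],(400,400),interpolation=2),cv2.resize(T[190:240,335:385],(400,400),interpolation=2)]))"
```

```text
-0.5257833086192721 [-0.45  0.14  1.84  0.    1.15  0.08] [-0.22326072  0.2015442   0.00816311]
```

View pics/s4.png

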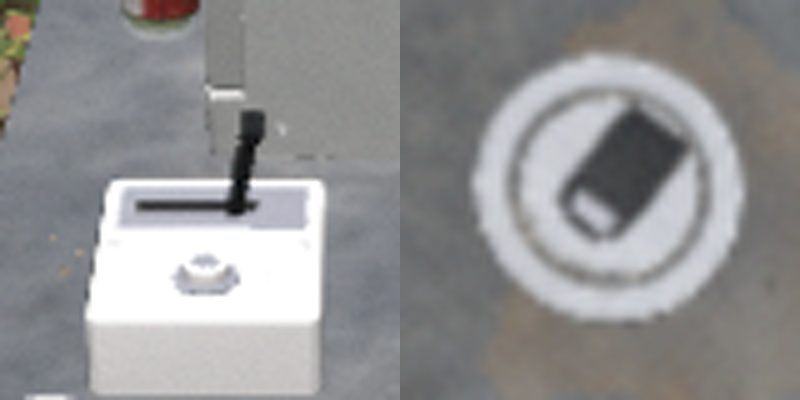

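The lever is home and the tower is down. In the top crop the flange centre is at (608,187), and the block's long edge runs from (570,188) to (637,105). Now a close wrist view of the tower.

Converted, -0.194 m / 0.5 = -0.388, -0.156 m / 0.5 = -0.312.

Request:
step_hand([
  [1,-0.078,0.062,0,0],
  [1,-0.156,0.124,0,0],
  [1,-0.234,0.186,0,0],
  [1,-0.312,0.248,0,0],
  [1,-0.388,0.31,0,0],
])

```text
t: 6.55
tool_pos: [0.4314, -0.3519, 0.21]
ee_rot: [-0.002, 0.867, 0.499, -0.0]
force: [0.8, 0.4, 0.1]
width: 1.003
finger_force: 0.0
```

Request:
step_hand([
  [1,-0.078,0.062,0,0],
  [1,-0.156,0.122,0.02,0],
  [1,-0.156,0.122,0.02,0],
  [1,-0.156,0.122,0.02,0],
])

```text
t: 6.95
tool_pos: [0.4446, -0.4485, 0.1985]
ee_rot: [-0.003, 0.867, 0.498, -0.0]
force: [-1.0, 0.7, -0.1]
width: 1.001
finger_force: 0.0
```

```bash
python3 -c "
from h import *
import pickle
o=bot.get_obs();M=rot(o['ee_rot']);th=np.arctan2(M[1,1],M[0,1]);print(th,o['joints'].round(2))
w=imaging.calibration('wrist');im=imaging.camera('wrist');pickle.dump(w,open('w2.pkl','wb'))
p=proj(w,(.487,-.379,.04))[0];print(p)
x,y=(p-[80,70]).astype(int);x=max(x,0);y=max(y,0);print(x,y)
cv2.imwrite('pics/w2.png',cv2.resize(im[y:y+150,x:x+200],None,fx=4,fy=4,interpolation=2))"
```

```text
-0.5277417882847002 [-0.91  0.57  1.25  0.    1.33 -0.38]
[283.86268081 101.28917645]
203 31
```

View pics/w2.png

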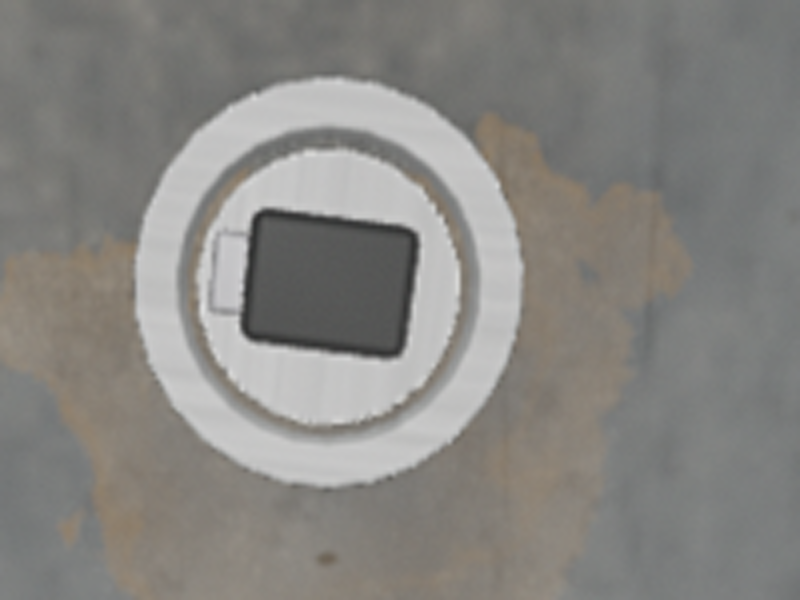

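Close wrist crop: block top corners at (257,210), (418,228), (402,357), (242,340), and the release button face on the left at about (215,272).

```bash
python3 - <<'E'
from h import *
import pickle
w=pickle.load(open('w2.pkl','rb'));w1=pickle.load(open('w1.pkl','rb'));T=imaging.calibration('top');S=imaging.calibration('side')
k=lambda u,v:(203+(u+.5)/4-.5,31+(v+.5)/4-.5)
g=lambda u,v:(290+(u-300+.5)/3.6-.5,240+(v-362+.5)/3.6-.5)
P=[(257,210),(418,228),(402,357),(242,340)]
m=np.mean(P,0);print('top tri',tri((w,k(*m)),(S,g(415,410))),tri((w,k(*m)),(S,g(415,410)),(T,(361+.35+ (630-608)/8*0+ 2.6,213.4-3.5))))
C=[atz(w,k(*p),.0565) for p in P];c=np.mean(C,0);print(np.round(C,4),c,[np.linalg.norm(C[i]-C[i-1]) for i in range(4)])
x=C[1]-C[0]+C[2]-C[3];y=C[0]-C[3]+C[1]-C[2];a=np.arctan2(x[1],x[0]);print('yaw',a,np.arctan2(y[1],y[0])-np.pi/2)
print('flange',atz(w,k(329,282),.007))
o=bot.get_obs();M=rot(o['ee_rot']);print('to grip above', M.T@(c-o['tool_pos']),'turn',np.arctan2(M[1,1],M[0,1])-a)
E
```

```text
top tri (array([ 0.48742186, -0.38008976,  0.05859654]), [np.float64(9.627664520898628e-06), np.float64(9.627664520891518e-06)]) (array([ 0.48734432, -0.37958971,  0.0580813 ]), [np.float64(0.0004902958366668471), np.float64(0.0004113176879310434), np.float64(0.000747408085794336)])
[[ 0.482  -0.361   0.0565]
 [ 0.5076 -0.3798  0.0565]
 [ 0.493  -0.3995  0.0565]
 [ 0.4669 -0.3805  0.0565]] [ 0.48737526 -0.38018168  0.0565    ] [np.float64(0.02466811774520015), np.float64(0.0317162675565889), np.float64(0.024561742379223133), np.float64(0.032320001031689936)]
yaw -0.631644509136976 -0.6504514525536146
flange [ 0.48841811 -0.37858453  0.007     ]
to grip above [0.07934454 0.00325306 0.14354783] turn 0.1051697420697768
```

Converted, 0.1 m / 0.5 = 0.2, 0.079 m / 0.5 = 0.158, 0.112 rad / 2 = 0.056.

Request:
step_hand([
  [1,0.08,0.004,0,0.025],
  [1,0.158,0.006,0.06,0.056],
  [1,0.158,0.006,0.14,0.056],
  [1,0.158,0.006,0.2,0.056],
  [1,0.158,0.006,0.2,0.056],
])

```text
t: 7.5
tool_pos: [0.4862, -0.3776, 0.0984]
ee_rot: [-0.004, 0.893, 0.451, -0.001]
force: [-0.9, 1.3, -0.5]
width: 1.001
finger_force: 0.0
```

```bash
python3 -c "
from h import *
o=bot.get_obs();M=rot(o['ee_rot']);print(np.arctan2(M[1,1],M[0,1]),M.T@(np.array([.4876,-.380,.018])-o['tool_pos']))"
```

```text
-0.6357530963983593 [-0.00119539  0.00327574  0.08039795]
```

Converted, 0.08 m / 0.5 = 0.16, 0.075 m / 0.5 = 0.15.

Request:
step_hand([
  [1,0,0.004,0.06,0],
  [1,0,0.004,0.12,0],
  [1,0,0.004,0.15,0],
  [1,0,0.004,0.16,0],
  [1,0,0.004,0.16,0],
])

```text
t: 8.0
tool_pos: [0.4899, -0.3829, 0.0232]
ee_rot: [0.0, 0.893, 0.45, 0.0]
force: [-0.6, -0.5, -0.1]
width: 0.995
finger_force: 0.0
```

Request:
step_hand([
  [0,0,0,0,0],
  [0,0,0,0,0],
  [0,0,0,0,0],
  [0,0,0,0,0],
  [0,0,0,0,0],
], grip_n=60)

```text
t: 8.5
tool_pos: [0.4864, -0.3803, 0.0232]
ee_rot: [-0.004, 0.893, 0.45, -0.002]
force: [-13.4, 9.5, 15.7]
width: 0.395
finger_force: 59.6
```

Request:
step_hand([
  [0,0,0,0,0],
  [0,0,0,0,0],
  [0,0,0,0,0],
])

```text
t: 8.8
tool_pos: [0.4864, -0.3804, 0.0232]
ee_rot: [-0.004, 0.893, 0.45, -0.002]
force: [-13.8, 9.3, 14.7]
width: 0.394
finger_force: 59.6
```

Gripped at about 34 mm opening, so the release button is squeezed in. I'll relieve the 4 mm sideways strain and pull up.

Request:
step_hand([
  [0,0,-0.006,0,0],
  [0,0,-0.006,-0.02,0],
  [0,0,-0.006,-0.04,0],
  [0,0,-0.006,-0.06,0],
  [0,0,-0.006,-0.08,0],
])

```text
t: 9.3
tool_pos: [0.4863, -0.3803, 0.0627]
ee_rot: [-0.001, 0.893, 0.45, -0.0]
force: [-3.6, 2.5, -3.8]
width: 0.398
finger_force: 61.5
```

Request:
step_hand([
  [0,0,0,-0.02,0],
  [0,0,0,-0.04,0],
  [0,0,0,-0.06,0],
  [0,0,0,-0.08,0],
  [0,0,0,-0.09,0],
])

```text
t: 9.8
tool_pos: [0.4863, -0.3803, 0.108]
ee_rot: [-0.001, 0.893, 0.45, -0.0]
force: [-4.1, 2.0, -6.1]
width: 0.39
finger_force: 62.5
```

Converted, -0.052 m / 0.5 = -0.104, -0.046 m / 0.5 = -0.092.

Request:
step_hand([
  [0,0,0,-0.024,0],
  [0,0,0,-0.048,0],
  [0,0,0,-0.072,0],
  [0,0,0,-0.092,0],
  [0,0,0,-0.104,0],
])

```text
t: 10.3
tool_pos: [0.4863, -0.3803, 0.1604]
ee_rot: [-0.001, 0.893, 0.45, -0.0]
force: [-4.3, 4.3, -5.9]
width: 0.395
finger_force: 62.3
```

Request:
step_hand([
  [0,0,0,-0.004,0],
  [0,0,0,-0.008,0],
  [0,0,0,-0.01,0],
  [0,0,0,-0.01,0],
  [0,0,0,-0.01,0],
])

```text
t: 10.8
tool_pos: [0.4863, -0.3803, 0.1635]
ee_rot: [-0.002, 0.893, 0.45, -0.001]
force: [-5.1, 3.3, -13.4]
width: 0.395
finger_force: 61.8
```

Request:
step_hand([
  [0,0,0,0,0],
  [0,0,0,0,0],
  [0,0,0,0,0],
  [0,0,0,0,0],
  [0,0,0,0,0],
])

```text
t: 11.3
tool_pos: [0.4863, -0.3803, 0.1635]
ee_rot: [-0.002, 0.893, 0.45, -0.001]
force: [-5.2, 3.0, -12.6]
width: 0.393
finger_force: 61.8
```

```bash
python3 -c "
from h import *
cv2.imwrite('pics/s5.png',cv2.resize(imaging.camera('side')[150:350,200:440],(720,600)))"
```

```text
(no output)
```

View pics/s5.png

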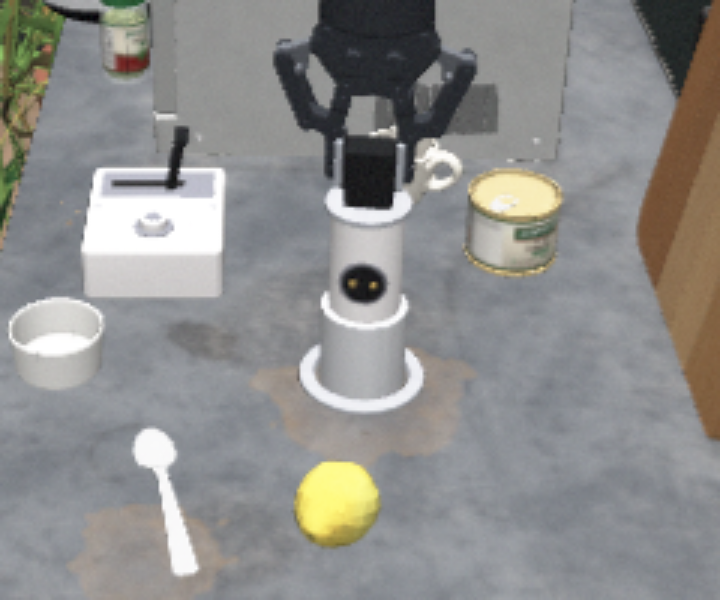

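Both tower sections are out, with the collar at (363,305) and the block held at (368,170). The lever is up at (178,155), the button is out, and nothing else has moved.

```bash
python3 -c "
from bench import bot, imaging
print(bot.hand_in())"
```

```text
the job is handed in; nothing more can be done
None
```

I tested the safety switch (button pressed, lever dropped, lever lifted back home) and pulled the tower up 0.14 m to its second stop, then handed the job in at about 11 s with the tower still gripped there; the hand-in returned no verdict.

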